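# Hook the latch plate over the stock chest's T-headed stud

### The arm

A 6-joint arm with a two-finger parallel gripper is mounted at the origin on the work surface. World frame = base frame: x ahead of the robot, y to its left, z up, the work surface at z = 0. Lengths are in mm, angles in rad, forces in N, time in s.
With the tool pointing down it reaches from about 325 to 875 mm from the base axis. Payload 4.4 kg.
Tool frame: the origin (TCP) lies midway between the tips of the shut fingers; the grasp point (between the pads) lies 19 mm behind it; z points along the fingers, y is the line along which they close (so a half turn about z gives the same grasp; the last joint's range is limited). The gripper opens to 85 mm and grips with 20 to 120 N. Pads are 22 mm wide; open, the fingers measure 114 mm over their backs; the gripper's body (76 mm by 85 mm) begins 54 mm behind the grasp point. The pads swing forward as they close: fully open they stand 13 mm farther back than shut.
Start: joints at [1.169, 0.207, 1.542, -0, 1.393, -0.15], TCP at [143.27, 556.867, 231.282] pointing down, gripper open.
Joint ranges: [-2.73, 2.73], [-0.86, 2.22], [0.23, 2.46], [-1.11, 4.25], [0.08, 2.63], [-2.82, 2.82]. Speed limits (rad/s): [2.79, 2.79, 3.14, 3.14, 3.14, 3.14].

### API

Orientations are given as [roll, pitch, yaw] about the fixed x, y, z axes, in that order (R = Rz(yaw) Ry(pitch) Rx(roll)).
In Python, from plant import r, imaging, nets gives the robot as it stands. The module is installed in compiled form; this text tells all that it offers.
- The arm moves only by the shell command python3 -m crank 'ROWS' [FORCE]. ROWS is a JSON object of lists of equal length, an entry for each row: "rot": the turn, a rotation vector about the tool's x, y, z as a fraction of full scale, a list of three; "offset": the shift along the tool's x, y, z as a fraction of full scale, a list of three; "jaw": the opening, from -1 (shut) to 1 (fully open), so that 0 is half open. A call has 1 to 10 rows; each row is the pose to reach, as a shift and turn from the pose commanded when the call began, along the tool's axes at that moment; what a row does not reach only later rows make up. Full scale, the value 1, is 0.25 m for a shift and 120 degrees for a turn. A row lasts 1/8 s, in which the tool goes at most 62.5 mm and 10.7 degrees, less where a joint would pass 70% of its speed; a pose out of reach is approached as far as the arm can. A call with a number of a shift or a turn outside -1 to 1 is refused whole. A call with a gripper value outside its range is refused whole. The fingers move at their own pace and stop on an object; FORCE is the grip in N (left out, the last holds). Time passes only in rows, so rows that repeat a pose let the fingers close. It gives the time, the measured TCP pose, the force, the opening and the grip force at its end, in the units of the state.
- r.state(): the state, without advancing time (a new reading comes with each control period).
- imaging.camera(name): name is "scene" or "top" or "wrist"; returns the picture (400x640x3 uint8, red, green, blue); there is no depth.
- imaging.calibration(name): a dict with "fx", "fy", "cx", "cy" (pixels), "rvec" (rotation vector, rad) and "tvec" (3), from world to camera coordinates, as OpenCV has them; the wrist camera has in their place "tool_from_camera" (4x4, takes a point from camera to tool coordinates, whose origin is the TCP and whose axes are the flange's). Camera axes: x right, y down, z forward; pixel columns grow to the right and rows downward; lengths in mm; the calibration is good to about 2 mm. A picture is of the moment at which its call begins: read the wrist's pose just before it. calibration takes no time and is no camera call.
- r.job_done(): hands the job in; it is judged then, once.
Trained networks look in the newest picture that a camera, given by its name, has taken for a name from the list of things; names that differ only in an ending like _2 or _b are one class to them, and where a whole thing is asked for, a point or a joint stands for the part that bears it (a point fixed in the world has none). Each returns a list of dicts, best first, with "p" (0 to 1); they miss things now and then, are a little off and sometimes report something else, mostly with a low value. They report only what shows in the picture. A call takes as long as a camera call. They do not tell look-alikes from the thing itself.
- nets.boxes_of(camera, thing): "bbox" ([centre column, centre row, width, height] in pixels, round what is visible of it).
- nets.tip_of(camera, thing): "point" ([column, row] in pixels: a listed point, or the origin of a listed thing).
The state is a dict: "time": time; "q": joint angles; "joint_velocities": joint speeds; "tau": joint torques, N m; "ee_pos": TCP position; "tcp_rot": TCP orientation; "ft_force": force on the tool from outside, world axes, zero at the start; "wrist_torque": the same for the moment, N m; "finger_gap": opening from 0.0 (shut) to 1.0 (fully open); "gripper_force": force on a finger pad.
Only numpy, scipy, OpenCV 4.12 (cv2) and the standard library are available. Lean on these libraries where they do the work, as an engineer would, in place of code of your own. Each camera call takes 0.05 s, during which the arm holds its last target. There are 200 camera calls.

### The job

Lock the stock chest: take the steel latch plate with the oblong eye (not its twin with the round hole), tilt it so that the end of its eye goes under one end of the T-headed stud on the lid, gently draw it up against the stud, and level it past the other end of the head. Then slide the plate along the slot until its eye is centred over the middle of the slot in the lid, and leave it lying flat on the lid, held under the head. Do not force it, and leave the other things on the table where they are.

Things in the scene. Friction and masses are not known exactly. Their poses are not given: they have to be found in the camera images.
- chest: Grey steel stock chest, closed flat lid, fixed to the table; 176 (x) by 256 (y) by 60 mm high. Origin: centre of underside; z up; y along its long side and the lid's slot. Lid bare but for a steel T-headed stud standing up through the slot: round shank 8 mm thick; head a flat bar 36 (along y) by 12 by 4 mm, its underside 13 mm, its top 17 mm above the lid. The plate may be hooked from either end.
- lid: The chest's closed lid, a fixed flat steel slab 176 by 256 by 10 mm lying on the chest, its top 60 mm above the table; origin in the middle of its underside. It bears at most 80 N from the plate.
- slot_mid (a point): Middle of the slot (dark strip, 12 by 52 mm) on the lid's top face, 60 mm above the chest's origin; axes as the chest's. The stud is not measured: it stands in the slot's line up to 7 mm either way from this point along y; find it by feel. It is sprung along y: gives 1 mm per 8 N, at most 1.5 mm, and springs back. The stud bears at most 20 N from the plate, any way.
- plate: Latch plate, loose steel, 108.5 mm long (x from -54 to +54.5), 40 wide (y), 4 thick, 0.1 to 0.21 kg. Origin in its underside near mid length; z up. Oblong eye right through it, 26 mm long (x +20 to +46), 18 wide, leaving an 8.5 mm bar at the nose (+x end). Square black grip block, 18 by 18 mm, 30 tall, on its top at x = -30.
- eye (a point): Centre of the latch plate's oblong eye, in the plane of its underside, 33 mm from the plate's origin along +x; axes as the plate's. The eye is shorter than the stud's head: it passes only tilted at least 0.32 rad (about 0.5 is easy), the nose bar under one end of the head and drawn against the shank; once level it cannot lift off.
- grip (a point): Centre of the latch plate's grip block, 19 mm above the underside, 30 mm behind the plate's origin (-x); axes as the plate's.
- plate_round: Bystander: twin of the latch plate with the same grip block, but only a 12 mm round hole in place of the oblong eye. Origin in its underside at mid length. The two plates may lie in either of two places.
- tube0: Bystander: capped jar, 42 mm across, 105 mm tall, origin under its base.
- tube1: Bystander: capped jar like the first.
- tube2: Bystander: capped jar like the first.
- tape: Bystander: roll core lying flat, 90 mm across, 24 mm high, origin under its centre.
- screwdriver: Bystander: screwdriver 170 mm long lying on the table.
- tray: Bystander: white open tray 110 by 160 by 30 mm, origin under its centre.
- tin: Bystander: plain metal tin 64 mm across, 60 mm tall, origin under its base.
Mind the look-alikes: they are no part of the job. What is shaped like the plate but yellow is not meant.

How it is judged:
By the outcome, as a careful person would: the job done as asked, in the order asked, and still so for the second after the job is handed in, with the robot touching nothing.
It also fails if it takes over 50 s, if anything falls off the work surface, if the arm or the gripper's body presses on something with over 40 N, if the wrist force passes 120 N, or if a joint passes its speed limit or range.

## Working session

There is one attempt and no reset: what is moved stays moved. The work goes in short steps, Python scripts to look and compute and a shell command to move; the robot and the scene stay as the last step left them, time stands still between calls to the robot, and variables do not carry over. Pictures are saved under pics/ and viewed, at most 10 in all, crops included, and the job is handed in when it is done.

```bash
mkdir -p pics; python3 - <<'E'
from plant import r, imaging, nets
import cv2
s=r.state();print({k:s[k] for k in s})
for c in ["top","scene"]:
    im=imaging.camera(c);cv2.imwrite(f"pics/{c}0.png",im[:,:,::-1])
    print(c,imaging.calibration(c))
    for t in ["chest","slot_mid","plate","eye","grip","plate_round"]:
        print(t,[(round(d["p"],2),[round(x) for x in d["point"]]) for d in nets.tip_of(c,t)[:4]])
print(imaging.calibration("wrist"))
E
```

```text
{'time': 0.0, 'q': array([ 1.16850823e+00,  2.07436203e-01,  1.54300517e+00,  3.33400562e-05,
        1.39346223e+00, -1.50506261e-01]), 'joint_velocities': array([ 0.00167394, -0.00120321, -0.00029476, -0.00044274,  0.00270384,
        0.00061805]), 'tau': array([-2.50213943e-04, -3.83055031e+01, -2.91586089e+01, -4.21656905e-04,
        1.09354325e-02,  1.13400574e-06]), 'ee_pos': array([142.950032  , 556.15469268, 230.0922554 ]), 'tcp_rot': array([-3.13931274e+00, -3.78934179e-04,  2.88980447e+00]), 'ft_force': array([-0.70923705, -1.13188179,  0.06142224]), 'wrist_torque': array([ 0.00837938, -0.04316698, -0.02363954]), 'gripper_force': 0.0, 'finger_gap': 1.000157889188862}
top {'fx': 394.44947521379027, 'fy': 394.44947521379027, 'cx': 324.01234787708904, 'cy': 198.37074823616913, 'rvec': array([ 2.17657446, -2.16209284,  0.11605056]), 'tvec': array([  51.5715881 ,  554.67710345, 1103.9938474 ])}
chest [(0.58, [400, 201])]
slot_mid [(0.61, [403, 200])]
plate [(0.87, [314, 264]), (0.77, [273, 223]), (0.76, [314, 208]), (0.17, [294, 127])]
eye [(0.94, [301, 263]), (0.91, [270, 239]
[... 495 characters left out ...]
[337, 200]), (0.59, [326, 159])]
eye [(0.88, [334, 158]), (0.64, [332, 206]), (0.53, [370, 175]), (0.48, [433, 254])]
grip [(0.76, [320, 159]), (0.72, [351, 199]), (0.67, [376, 186])]
plate_round [(0.91, [400, 215]), (0.63, [201, 169])]
{'fx': 322.9852530376753, 'fy': 322.9852530376753, 'cx': 318.4814510649263, 'cy': 201.96728132106367, 'tool_from_camera': array([[-1.04256785e-04, -9.56634662e-01, -2.91290426e-01,
         7.41756887e+01],
       [ 9.99999895e-01, -2.29966489e-04,  3.97325589e-04,
        -1.64224252e-01],
       [-4.47082468e-04, -2.91290354e-01,  9.56634585e-01,
        -1.42319064e+02],
       [ 0.00000000e+00,  0.00000000e+00,  0.00000000e+00,
         1.00000000e+00]])}
```

```bash
python3 - <<'E'
import cv2
im=cv2.imread("pics/top0.png");cv2.imwrite("pics/top0c.png",cv2.resize(im[90:330,200:520],None,fx=2.5,fy=2.5,interpolation=cv2.INTER_CUBIC))
E
```

```text
(no output)
```

View pics/top0c.png

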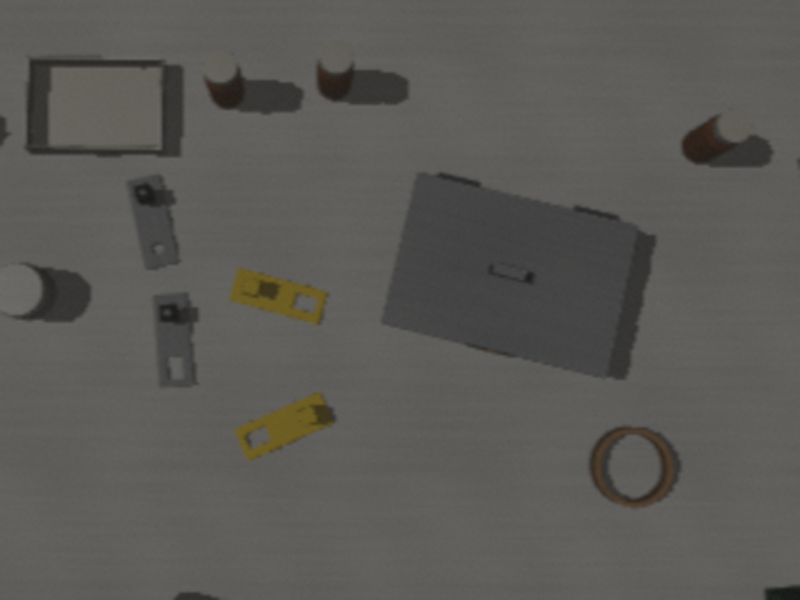

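The grey plate with the oblong eye lies at crop (175,340), i.e. full (270,226). Its round-hole twin is at crop (152,222), and two yellow decoys lie to the right. The chest's slot is at crop (511,272), i.e. full (404,199), and the slot's line runs along the chest's long side.

```bash
cat > h.py <<'E'
from plant import r, imaging, nets
import numpy as np, cv2
from scipy.spatial.transform import Rotation as R
def cam(name,st=None):
    c=imaging.calibration(name)
    K=np.array([[c["fx"],0,c["cx"]],[0,c["fy"],c["cy"]],[0,0,1]])
    if name=="wrist":
        T=c["tool_from_camera"]; W=R.from_euler("xyz",st["tcp_rot"]).as_matrix()
        Rwc=W@T[:3,:3]; o=W@T[:3,3]+st["ee_pos"]
    else:
        M=R.from_rotvec(c["rvec"]).as_matrix(); Rwc=M.T; o=-M.T@c["tvec"]
    return K,Rwc,o
def px2w(name,p,z,st=None):
    K,Rwc,o=cam(name,st); d=Rwc@np.linalg.solve(K,[p[0],p[1],1]); return o+d*(z-o[2])/d[2]
def w2px(name,w,st=None):
    K,Rwc,o=cam(name,st); v=K@(Rwc.T@(np.asarray(w,float)-o)); return v[:2]/v[2]
E
python3 - <<'E'
from h import *
np.set_printoptions(precision=1,suppress=True)
f=lambda c:(200+c[0]/2.5,90+c[1]/2.5)
for n,c in dict(a=(417,173),b=(638,228),c=(383,322),d=(610,377),s=(511,272)).items(): print(n,px2w("top",f(c),60))
print("eye",px2w("top",(270,239),0),px2w("top",f((176,369)),4),"grip",px2w("top",(266,214),19))
print("plate corners",[px2w("top",f(c),4) for c in [(154,294),(188,292),(160,387),(195,385)]])
print("scene slot",px2w("scene",(251,210),60),"eye",[px2w("scene",p,0) for p in [(334,158),(332,206),(370,175),(433,254)]])
E
```

```text
a [663.  -64.7  60. ]
b [ 602.1 -312.7   60. ]
c [494.6 -26.1  60. ]
d [ 435.4 -277.    60. ]
s [ 551.4 -169.2   60. ]
eye [437.3 211.7   0. ] [441.3 210.1   4. ] grip [508.9 222.2  19. ]
plate corners [array([528.5, 237.7,   4. ]), array([531.1, 197.9,   4. ]), array([420.4, 228.2,   4. ]), array([423. , 187.7,   4. ])]
scene slot [ 557.2 -163.3   60. ] eye [array([356.2, 111.2,  -0. ]), array([541.7,  69.1,   0. ]), array([445.5, 209.5,   0. ]), array([744.8, 311. ,   0. ])]
```

```bash
cat >> h.py <<'E'
def rel(pos,rpy,st=None):
    "shift and turn fractions from measured pose to the target"
    st=st or r.state(); W=R.from_euler("xyz",st["tcp_rot"]); T=R.from_euler("xyz",rpy)
    d=W.inv().apply(np.array(pos)-st["ee_pos"])/250; v=(W.inv()*T).as_rotvec()/np.deg2rad(120)
    print("offset",np.round(d,4),"rot",np.round(v,4),"rows>=",np.ceil(max(np.linalg.norm(d)*4,np.linalg.norm(v)*120/10.7)))
E
python3 -c "
from h import *
rel([490,215,130],[np.pi,0,1.66])"
```

```text
offset [-1.684  -0.9789  0.4052] rot [ 0.     -0.      0.5872] rows>= 8.0
```

```bash
python3 -m crank '{"rot":[[0,0,0],[0,0,0],[0,0,0],[0,0,0]],"offset":[[-0.2,-0.12,0],[-0.42,-0.25,0],[-0.64,-0.37,0],[-0.84,-0.49,0]],"jaw":[1,1,1,1]}' 60
python3 -m crank '{"rot":[[0,0,0.087],[0,0,0.174],[0,0,0.26],[0,0,0.346],[0,0,0.43],[0,0,0.51],[0,0,0.587],[0,0,0.587]],"offset":[[-0.2,-0.12,0.05],[-0.42,-0.25,0.1],[-0.64,-0.37,0.2],[-0.84,-0.49,0.3],[-0.844,-0.489,0.4],[-0.844,-0.489,0.4052],[-0.844,-0.489,0.4052],[-0.844,-0.489,0.4052]],"jaw":[1,1,1,1,1,1,1,1]}'
python3 - <<'E'
from h import *
st=r.state();im=imaging.camera("wrist");cv2.imwrite("pics/w1.png",im[:,:,::-1])
print(st["ee_pos"],st["tcp_rot"],st["q"],st["ft_force"])
for t in ["grip","eye","plate"]:
    for d in nets.tip_of("wrist",t)[:3]:
        print(t,round(d["p"],2),np.round(d["point"]),px2w("wrist",d["point"],19 if t=="grip" else 0,st))
E
```

```text
time: 1.2
ee_pos: [317.5, 384.6, 231.6]
tcp_rot: [3.141, 0.001, 2.89]
ft_force: [0.2, 0.8, 0.3]
finger_gap: 1.003
gripper_force: 0.0
time: 2.2
ee_pos: [490.1, 214.8, 130.0]
tcp_rot: [-3.142, 0.0, 1.662]
ft_force: [0.6, -0.0, 0.4]
finger_gap: 0.997
gripper_force: 0.0
[490.1493249  214.84980671 129.95271821] [-3.14158185e+00  2.91508141e-05  1.66203840e+00] [ 2.51352544e-01  2.29951290e-01  1.73741414e+00 -2.93321275e-05
  1.17424254e+00  1.60121803e-01] [ 0.57901823 -0.03343688  0.38861517]
grip 0.89 [359. 297.] [535.24309898 125.85118895  19.        ]
grip 0.64 [198. 347.] [389.5368344   58.33737121  19.        ]
grip 0.55 [336. 195.] [504.29620012 219.1589363   19.        ]
eye 0.78 [177. 279.] [363.87790771 117.51511945   0.        ]
eye 0.76 [335. 341.] [521.42320164  60.71845594   0.        ]
eye 0.66 [265. 195.] [443.91447882 207.93651337   0.        ]
plate 0.9 [303. 191.] [476.29673662 214.98319431   0.        ]
plate 0.74 [345. 313.] [526.95668086  95.07468191   0.        ]
```

View pics/w1.png

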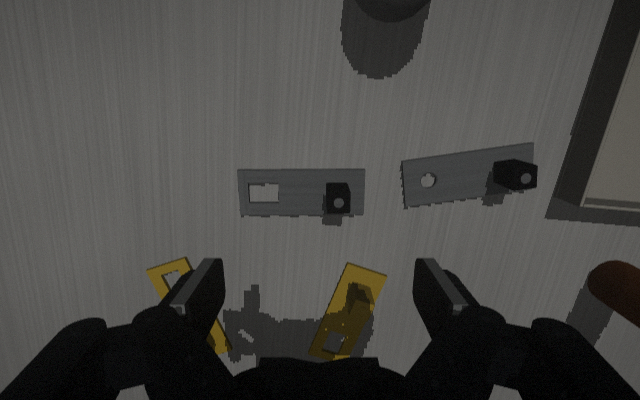

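The picture shows the oblong-eye plate level in the image, with corners at about (238,169), (364,169), (365,215) and (240,214). Its eye is at (264,193) and its block at (338,198). The twin is at its right at (468,175).

```bash
python3 - <<'E'
from h import *
np.set_printoptions(precision=1,suppress=True)
st=r.state()
C=np.array([px2w("wrist",p,4,st)[:2] for p in [(238,169),(364.5,169),(365.5,215),(240,214.5)]]);print(C)
print("len",np.linalg.norm(C[1]-C[0]),np.linalg.norm(C[2]-C[3]),"wid",np.linalg.norm(C[3]-C[0]))
v=C[0]+C[3]-C[1]-C[2];yaw=np.arctan2(v[1],v[0]);x=v/np.linalg.norm(v);c=C.mean(0)
g=c-x*30.25;print("centre",c,"yaw",yaw,"grip",g,"eye",c+x*32.75,"eye px",px2w("wrist",(264,193),2,st),"blocktop",px2w("wrist",(338.5,203),34,st))
yt=yaw-np.pi/2+2*np.pi
rel([g[0],g[1],60],[np.pi,0,yt]); rel([g[0],g[1],8],[np.pi,0,yt])
E
```

```text
[[420.7 230.3]
 [526.9 240. ]
 [533.2 199.4]
 [423.2 189.8]]
len 106.59437444007975 110.35140766085863 wid 40.55824312310284
centre [476.  214.9] yaw -3.05268791591829 grip [506.1 217.6] eye [443.4 212. ] eye px [443.1 210.8   2. ] blocktop [505.5 217.2  34. ]
offset [0.  0.1 0.3] rot [ 0. -0.  0.] rows>= 2.0
offset [0.  0.1 0.5] rot [ 0. -0.  0.] rows>= 2.0
```

```bash
python3 -m crank '{"rot":[[0,0,0],[0,0,0],[0,0,0],[0,0,0],[0,0,0],[0,0,0],[0,0,0],[0,0,0],[0,0,0],[0,0,0]],"offset":[[0.005,0.064,0.1],[0.005,0.064,0.2],[0.005,0.064,0.25],[0.005,0.064,0.33],[0.005,0.064,0.4],[0.005,0.064,0.45],[0.005,0.064,0.488],[0.005,0.064,0.488],[0.005,0.064,0.488],[0.005,0.064,0.488]],"jaw":[0.1,0.1,0.1,0.1,0.1,0.1,0.1,0.1,-1,-1]}' 70
python3 -m crank '{"rot":[[0,0,0],[0,0,0],[0,0,0],[0,0,0]],"offset":[[0,0,0],[0,0,0],[0,0,0],[0,0,0]],"jaw":[-1,-1,-1,-1]}'
```

```text
time: 3.65
ee_pos: [506.7, 217.9, 9.0]
tcp_rot: [3.14, -0.0, 1.66]
ft_force: [-0.9, 0.0, -0.9]
finger_gap: 0.192
gripper_force: 68.9
time: 4.15
ee_pos: [506.8, 217.9, 8.9]
tcp_rot: [3.14, -0.0, 1.66]
ft_force: [0.8, 0.3, 5.6]
finger_gap: 0.197
gripper_force: 69.8
```

```bash
python3 -m crank '{"rot":[[0,0,0],[0,0,0],[0,0,0],[0,0,0],[0,0,0],[0,0,0]],"offset":[[0,0,-0.04],[0,0,-0.14],[0,0,-0.3],[-0.1,0.05,-0.45],[-0.22,0.1,-0.52],[-0.35,0.15,-0.56]],"jaw":[-1,-1,-1,-1,-1,-1]}'
python3 -c "
from h import *
rel([576.8,-57.7,130],[np.pi,0,2.906]);print(r.state()['ft_force'],r.state()['wrist_torque'])"
```

```text
time: 4.9
ee_pos: [551.3, 133.2, 149.2]
tcp_rot: [3.141, -0.0, 1.661]
ft_force: [0.9, -0.5, -2.3]
finger_gap: 0.193
gripper_force: 69.0
offset [-0.7699  0.0327  0.0768] rot [ 4.000e-04  3.000e-04 -5.943e-01] rows>= 7.0
[ 0.93499495 -0.50985992 -2.32125033] [ 0.03937951 -0.00164626  0.01772503]
```

```bash
python3 -m crank '{"rot":[[0,0,-0.08],[0,0,-0.165],[0,0,-0.25],[0,0,-0.335],[0,0,-0.42],[0,0,-0.51],[0,0,-0.594],[0,0,-0.594]],"offset":[[-0.1,0.01,0],[-0.25,0.01,0],[-0.4,0.02,0.02],[-0.55,0.03,0.04],[-0.68,0.033,0.06],[-0.75,0.033,0.077],[-0.77,0.033,0.077],[-0.77,0.033,0.077]],"jaw":[-1,-1,-1,-1,-1,-1,-1,-1]}'
python3 - <<'E'
from h import *
np.set_printoptions(precision=2,suppress=True)
st=r.state();im=imaging.camera("wrist");cv2.imwrite("pics/w2.png",im[:,:,::-1])
print(st["ee_pos"],st["tcp_rot"],st["q"],st["ft_force"],st["wrist_torque"])
for t in ["slot_mid","chest"]:
    for d in nets.tip_of("wrist",t)[:3]:
        print(t,round(d["p"],2),np.round(d["point"]),px2w("wrist",d["point"],60,st))
E
```

```text
time: 5.9
ee_pos: [575.5, -57.4, 128.0]
tcp_rot: [3.141, -0.002, 2.901]
ft_force: [0.5, 0.2, -1.0]
finger_gap: 0.202
gripper_force: 68.9
[575.54 -57.42 128.03] [ 3.14 -0.    2.9 ] [-0.25  0.32  1.63  0.    1.2  -1.58] [ 0.48  0.17 -1.02] [ 0.03 -0.02  0.01]
slot_mid 0.64 [151. 216.] [ 547.87 -169.88   60.  ]
```

View pics/w2.png

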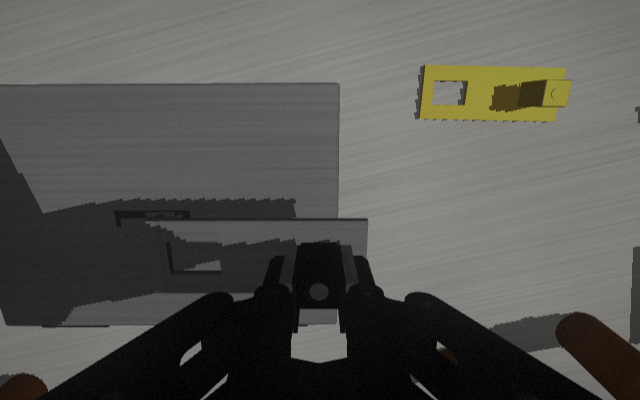

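```bash
python3 - <<'E'
import cv2
im=cv2.imread("pics/w2.png")[190:290,80:240]
im=cv2.convertScaleAbs(im,alpha=2.2);cv2.imwrite("pics/w2c.png",cv2.resize(im,None,fx=5,fy=5,interpolation=cv2.INTER_CUBIC))
E
```

```text
(no output)
```

View pics/w2c.png

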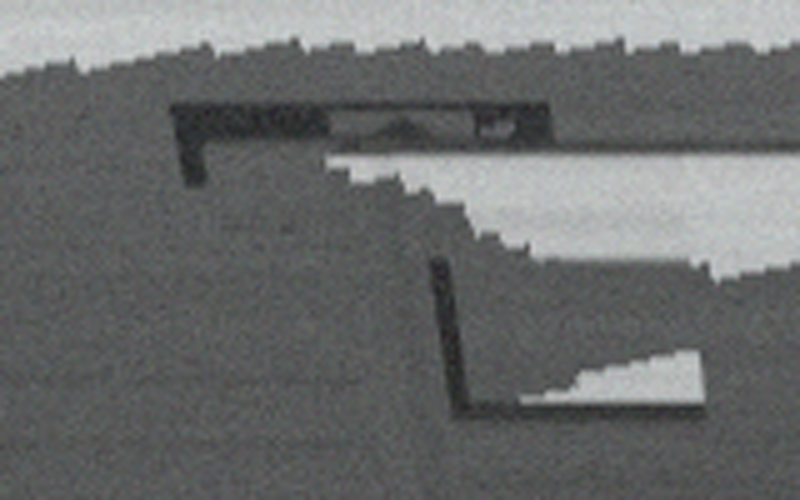

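The crop shows the slot's upper edge from about (114.4,210.4) to (190,210.4), parallel to the plate. The plate hides its lower part, and a lighter strip, probably the head, shows at columns 146–175.

```bash
python3 - <<'E'
from h import *
np.set_printoptions(precision=2,suppress=True)
st=r.state()
a,b=[px2w("wrist",p,60,st)[:2] for p in [(114.4,210.4),(190.2,210.4)]]
v=b-a;print("slot len",np.linalg.norm(v),"dir",np.arctan2(v[1],v[0]),"chest yaw",np.arctan2(v[1],v[0])-np.pi/2)
u=v/np.linalg.norm(v);xc=np.array([u[1],-u[0]])
for w in [(a+b)/2-xc*6,(a+b)/2+xc*6]: print("mid?",w)
mid=(a+b)/2+xc*6
for s in (-7,0,7):
  print(s,[np.round(w2px("wrist",np.r_[mid+u*(s+e)+xc*f,77],st)) for e,f in [(-18,-6),(18,-6),(18,6),(-18,6)]])
# plate features as the tool predicts
W=R.from_euler("xyz",st["tcp_rot"]).as_matrix()
def pl(x,y,z): return st["ee_pos"]+W@np.array([-y,-(x+30),8.5-z])
for p in [(46,9,4),(46,-9,4),(20,9,4),(20,-9,4),(54.5,20,4),(54.5,-20,4)]: print(p,np.round(w2px("wrist",pl(*p),st),1))
E
```

```text
slot len 52.10032459053151 dir 1.3315567523035357 chest yaw -0.2392395744913609
mid? [ 539.21 -165.35]
mid? [ 550.87 -168.19]
-7 [array([100., 219.]), array([156., 219.]), array([159., 236.]), array([104., 236.])]
0 [array([111., 219.]), array([167., 219.]), array([170., 236.]), array([114., 236.])]
7 [array([122., 219.]), array([178., 219.]), array([181., 236.]), array([125., 236.])]
(46, 9, 4) [169.6 274.2]
(46, -9, 4) [164.7 241.7]
(20, 9, 4) [220.6 274.2]
(20, -9, 4) [217.4 241.7]
(54.5, 20, 4) [156.1 293.1]
(54.5, -20, 4) [144.  220.7]
```

```bash
cat >> h.py <<'E'
MID=np.array([550.87,-168.2]); YAW=1.3316; U=np.array([np.cos(YAW),np.sin(YAW)])
def hook(f,zb,t,s=6.0):
    "nose bar's inner lower edge f mm beyond the stud (at MID+s*U), zb above the lid, tilted t"
    N=np.r_[MID+U*(s-f),60+zb]; rpy=[np.pi-t,0,YAW+np.pi/2]
    W=R.from_euler("xyz",rpy); p=N-W.apply([0,-76,8.9]); print("target",np.round(p,1),end=" "); rel(p,rpy)
def where(s=6.0):
    st=r.state(); W=R.from_euler("xyz",st["tcp_rot"]); N=st["ee_pos"]+W.apply([0,-76,8.9])
    d=N[:2]-MID; n=np.array([U[1],-U[0]]); F=st["ft_force"]
    print("f %.2f lat %.2f zb %.2f tilt %.3f | Fu %.1f Fx %.1f Fz %.1f t %.2f"%(s-d@U,d@n,N[2]-60,np.pi-st["tcp_rot"][0]%(2*np.pi),F[:2]@U,F[:2]@n,F[2],st["time"]))
E
python3 -c "
from h import *
where();hook(22.5,35,.52);hook(22.5,20,.52)"
```

```text
f -32.33 lat -2.00 zb 59.58 tilt 0.000 | Fu 0.1 Fx -0.2 Fz -1.4 t 6.05
target [ 561.5 -124.5  140.5] offset [-0.0079 -0.2772 -0.048 ] rot [-0.2482 -0.0005  0.    ] rows>= 3.0
target [ 561.5 -124.5  125.5] offset [-0.008  -0.2772  0.012 ] rot [-0.2482 -0.0005  0.    ] rows>= 3.0
```

```bash
python3 -m crank '{"rot":[[-0.06,0,0],[-0.13,0,0],[-0.2,0,0],[-0.248,0,0],[-0.248,0,0],[-0.248,0,0]],"offset":[[-0.008,-0.03,-0.048],[-0.008,-0.1,-0.048],[-0.008,-0.18,-0.048],[-0.008,-0.277,-0.048],[-0.008,-0.277,-0.048],[-0.008,-0.277,-0.048]],"jaw":[-1,-1,-1,-1,-1,-1]}'
python3 - <<'E'
from h import *
where();hook(22.5,7.5,.52)
im=imaging.camera("wrist")[:,:,::-1];im=cv2.convertScaleAbs(im,alpha=1.7);cv2.imwrite("pics/w3.png",im)
E
```

```text
time: 6.8
ee_pos: [562.1, -124.5, 140.7]
tcp_rot: [2.623, -0.001, 2.904]
ft_force: [1.2, 0.5, -0.9]
finger_gap: 0.197
gripper_force: 69.2
f 22.43 lat 0.65 zb 35.28 tilt 0.519 | Fu 0.7 Fx 1.0 Fz -0.9 t 6.80
target [ 561.5 -124.5  113. ] offset [ 0.0022 -0.0554  0.0961] rot [-0.0004 -0.0007  0.0005] rows>= 1.0
```

View pics/w3.png

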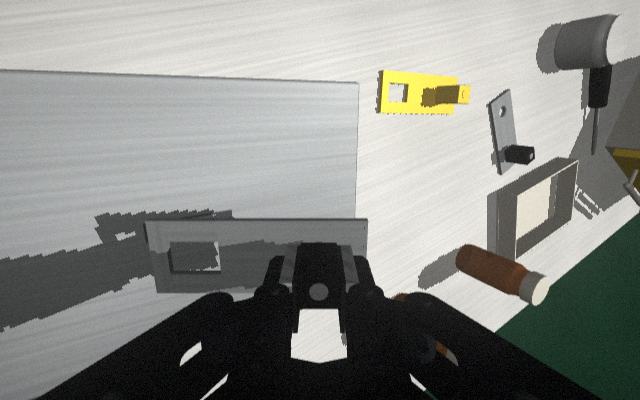

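```bash
python3 -m crank '{"rot":[[0,0,0],[0,0,0],[0,0,0],[0,0,0]],"offset":[[0.001,-0.02,0.035],[0.002,-0.03,0.05],[0.002,-0.0385,0.0667],[0.002,-0.0385,0.0667]],"jaw":[-1,-1,-1,-1]}' | head -0; python3 -c "
from h import *
where();hook(22.5,7.5,.52)"
```

```text
f 22.50 lat -0.14 zb 15.38 tilt 0.520 | Fu -0.2 Fx -0.0 Fz -0.9 t 7.35
target [ 561.5 -124.5  113. ] offset [-0.001  -0.0157  0.0273] rot [-0.0001 -0.0011  0.0008] rows>= 1.0Exception ignored on flushing sys.stdout:
BrokenPipeError: [Errno 32] Broken pipe
```

```bash
python3 -m crank '{"rot":[[0,0,0],[0,0,0],[0,0,0]],"offset":[[0,-0.0085,0.0147],[0,-0.0157,0.0273],[0,-0.0157,0.0273]],"jaw":[-1,-1,-1]}' >/dev/null; python3 -c "
from h import *
where();hook(7,7.5,.52);hook(6,7.5,.52)"
```

```text
f 22.93 lat -0.02 zb 7.71 tilt 0.520 | Fu -0.0 Fx 0.3 Fz -1.6 t 7.72
target [ 565.2 -109.4  113. ] offset [-0.0005  0.0549  0.0323] rot [-0.0001 -0.0008  0.0006] rows>= 1.0
target [ 565.4 -108.4  113. ] offset [-0.0005  0.0583  0.0343] rot [-0.0001 -0.0008  0.0006] rows>= 1.0
```

```bash
python3 -m crank '{"rot":[[0,0,0],[0,0,0],[0,0,0],[0,0,0]],"offset":[[0,0.012,0.007],[0,0.024,0.014],[0,0.036,0.021],[0,0.048,0.028]],"jaw":[-1,-1,-1,-1]}' >/dev/null; python3 -c "
from h import *
where();hook(6,7.5,.52)"
```

```text
f 8.75 lat 0.33 zb 8.14 tilt 0.519 | Fu -0.6 Fx -0.3 Fz -1.2 t 8.22
target [ 565.4 -108.4  113. ] offset [0.0007 0.0083 0.0075] rot [-0.0003 -0.0005  0.001 ] rows>= 1.0
```

```bash
python3 -m crank '{"rot":[[0,0,0],[0,0,0]],"offset":[[0,0.0035,0.003],[0,0.0065,0.005]],"jaw":[-1,-1]}' >/dev/null; python3 -c "
from h import *
where()"
python3 -m crank '{"rot":[[0,0,0],[0,0,0]],"offset":[[0,0.0035,0.002],[0,0.0035,0.002]],"jaw":[-1,-1]}' >/dev/null; python3 -c "
from h import *
where()"
```

```text
f 6.93 lat 0.29 zb 7.74 tilt 0.519 | Fu 0.4 Fx 0.4 Fz -1.5 t 8.47
f 6.05 lat 0.28 zb 7.75 tilt 0.519 | Fu 0.3 Fx 0.2 Fz -2.1 t 8.72
```

```bash
for i in 1; do python3 -m crank '{"rot":[[0,0,0],[0,0,0]],"offset":[[0,0.0035,0.002],[0,0.0035,0.002]],"jaw":[-1,-1]}' >/dev/null; python3 -c "
from h import *
where()"; done
python3 -m crank '{"rot":[[0,0,0],[0,0,0]],"offset":[[0,0.0025,0.0015],[0,0.0025,0.0015]],"jaw":[-1,-1]}' >/dev/null; python3 -c "
from h import *
where()"
```

```text
f 5.11 lat 0.31 zb 7.75 tilt 0.519 | Fu -0.6 Fx 0.5 Fz -1.3 t 8.97
f 4.63 lat 0.35 zb 7.76 tilt 0.519 | Fu -0.9 Fx 0.7 Fz -1.9 t 9.22
```

```bash
python3 -m crank '{"rot":[[0,0,0],[0,0,0]],"offset":[[0,0.0025,0.0015],[0,0.0025,0.0015]],"jaw":[-1,-1]}' >/dev/null; python3 -c "
from h import *
where()"
python3 -m crank '{"rot":[[0,0,0],[0,0,0]],"offset":[[0,0.0025,0.0015],[0,0.0025,0.0015]],"jaw":[-1,-1]}' >/dev/null; python3 -c "
from h import *
where()"
```

```text
f 4.14 lat 0.40 zb 7.72 tilt 0.518 | Fu -3.0 Fx -0.4 Fz -1.7 t 9.47
f 3.61 lat 0.44 zb 7.70 tilt 0.518 | Fu -4.3 Fx 0.4 Fz -2.2 t 9.72
```

```bash
python3 -c "
from h import *
for t,z in [(.46,7.8),(.4,8),(.34,8),(.28,7.6),(.22,6.8),(.16,5.5),(.1,4.2),(.05,3),(0,2)]: hook(4.3,z,t)"
```

```text
target [ 566.5 -104.2  109.5] offset [ 0.0012 -0.0007  0.016 ] rot [ 0.0277 -0.0002  0.0009] rows>= 1.0
target [ 567.  -101.9  105.8] offset [0.0012 0.0003 0.0336] rot [ 0.0563 -0.0002  0.0009] rows>= 1.0
target [567.5 -99.8 101.7] offset [ 0.0012 -0.0003  0.052 ] rot [ 0.085  -0.0002  0.0009] rows>= 1.0
target [568.  -98.   97.2] offset [ 0.0012 -0.0028  0.0717] rot [ 0.1136 -0.0002  0.0009] rows>= 2.0
target [568.4 -96.4  92.1] offset [ 0.0012 -0.0071  0.0926] rot [ 1.423e-01 -1.000e-04  9.000e-04] rows>= 2.0
target [568.7 -95.   86.4] offset [ 0.0012 -0.0136  0.1151] rot [ 1.709e-01 -1.000e-04  9.000e-04] rows>= 2.0
target [569.  -93.9  80.6] offset [ 0.0012 -0.0211  0.1373] rot [ 1.996e-01 -1.000e-04  9.000e-04] rows>= 3.0
target [569.2 -93.2  75.7] offset [ 0.0012 -0.0283  0.1559] rot [ 2.234e-01 -1.000e-04  9.000e-04] rows>= 3.0
target [569.3 -92.7  70.9] offset [ 0.0012 -0.0359  0.1736] rot [ 0.2473 -0.      0.0009] rows>= 3.0
```

First half of the levelling, then check the force.

```bash
python3 -m crank '{"rot":[[0.028,0,0],[0.042,0,0],[0.056,0,0],[0.07,0,0],[0.085,0,0],[0.085,0,0]],"offset":[[0.001,-0.0007,0.016],[0.001,0,0.025],[0.001,0.0003,0.0336],[0.001,0,0.043],[0.001,-0.0003,0.052],[0.001,-0.0003,0.052]],"jaw":[-1,-1,-1,-1,-1,-1]}' >/dev/null; python3 -c "
from h import *
where()
for t,z in [(.3,8),(.26,7.6),(.22,6.8)]: hook(4.3,z,t)"
```

```text
f 3.63 lat -0.10 zb 7.84 tilt 0.339 | Fu -5.9 Fx 0.1 Fz -2.6 t 10.47
target [567.9 -98.6  99. ] offset [-0.0013 -0.0012  0.0105] rot [ 0.0188 -0.0005  0.0014] rows>= 1.0
target [568.1 -97.4  95.7] offset [-0.0013 -0.001   0.0242] rot [ 0.0379 -0.0005  0.0014] rows>= 1.0
target [568.4 -96.4  92.1] offset [-0.0013 -0.0018  0.0395] rot [ 0.057  -0.0005  0.0014] rows>= 1.0
```

```bash
python3 -m crank '{"rot":[[0.009,0,0],[0.019,0,0],[0.029,0,0],[0.038,0,0],[0.047,0,0],[0.057,0,0]],"offset":[[0,-0.0007,0.005],[0,-0.0016,0.0105],[0,-0.0016,0.017],[0,-0.0016,0.0242],[0,-0.002,0.032],[0,-0.0026,0.0395]],"jaw":[-1,-1,-1,-1,-1,-1]}' >/dev/null; python3 -c "
from h import *
where()
for t,z in [(.17,5.8),(.12,4.6),(.08,3.6),(.04,2.7),(0,2)]: hook(4.6,z,t)"
```

```text
f 4.28 lat 0.15 zb 7.33 tilt 0.221 | Fu -3.6 Fx -0.9 Fz 0.3 t 11.22
target [568.6 -95.5  87.4] offset [-0.     -0.0012  0.0212] rot [ 0.0243 -0.0001  0.001 ] rows>= 1.0
target [568.8 -94.6  82.5] offset [-0.     -0.0016  0.0412] rot [ 0.0482 -0.0001  0.001 ] rows>= 1.0
target [569.  -93.9  78.5] offset [-0.     -0.0025  0.0573] rot [ 0.0673 -0.0001  0.001 ] rows>= 1.0
target [569.1 -93.4  74.6] offset [-0.     -0.0039  0.0731] rot [ 0.0864 -0.      0.001 ] rows>= 1.0
target [569.2 -93.   70.9] offset [-0.     -0.0055  0.088 ] rot [ 0.1055 -0.      0.001 ] rows>= 2.0
```

```bash
python3 -m crank '{"rot":[[0.012,0,0],[0.024,0,0],[0.036,0,0],[0.048,0,0],[0.058,0,0],[0.067,0,0],[0.077,0,0],[0.086,0,0],[0.096,0,0],[0.105,0,0.001]],"offset":[[0,-0.0012,0.011],[0,-0.0018,0.0212],[0,-0.0022,0.031],[0,-0.0024,0.0412],[0,-0.003,0.049],[0,-0.0035,0.0573],[0,-0.004,0.065],[0,-0.0045,0.0731],[0,-0.005,0.08],[0,-0.006,0.088]],"jaw":[-1,-1,-1,-1,-1,-1,-1,-1,-1,-1]}' >/dev/null; python3 - <<'E'
from h import *
where();hook(17.6+.5,2,0);hook(18.6,2,0);print(r.state()["finger_gap"])
im=imaging.camera("wrist")[:,:,::-1];im=cv2.convertScaleAbs(im[150:350,80:400],alpha=2.2);cv2.imwrite("pics/w4.png",cv2.resize(im,None,fx=2.5,fy=2.5,interpolation=cv2.INTER_CUBIC))
E
```

```text
f 4.88 lat -0.10 zb 1.51 tilt 0.001 | Fu -3.4 Fx 0.7 Fz -0.1 t 12.47
target [ 566.  -106.1   70.9] offset [-0.0004 -0.0528 -0.0018] rot [ 0.0003 -0.0001 -0.    ] rows>= 1.0
target [ 565.9 -106.6   70.9] offset [-0.0004 -0.0548 -0.0018] rot [ 0.0003 -0.0001 -0.    ] rows>= 1.0
0.19460187438600998
```

View pics/w4.png

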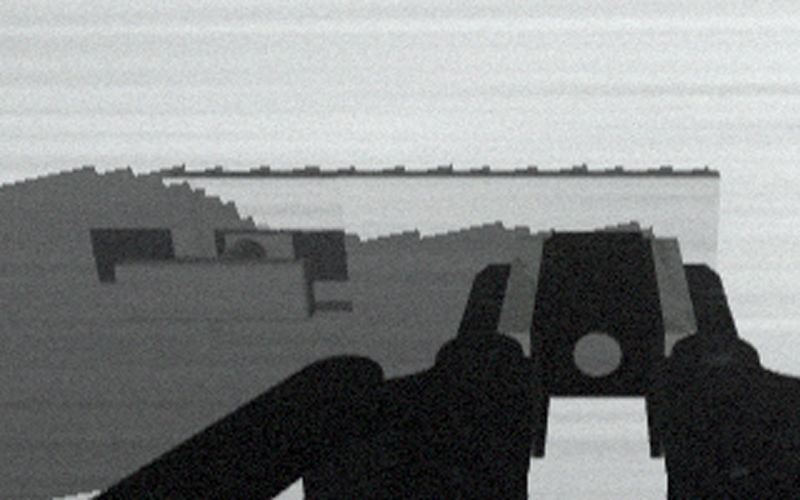

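The head, at (115–310, 262–315) in the crop, lies over the nose bar with the eye round the shank, so the plate is hooked and level. Next I slide it so the eye is centred on the slot (f = 19).

```bash
python3 -m crank '{"rot":[[0,0,0],[0,0,0],[0,0,0],[0,0,0],[0,0,0],[0,0,0],[0,0,0]],"offset":[[0,-0.01,0],[0,-0.02,0],[0,-0.03,0],[0,-0.04,0],[0,-0.05,0],[0,-0.0565,0],[0,-0.0565,0]],"jaw":[-1,-1,-1,-1,-1,-1,-1]}' >/dev/null; python3 - <<'E'
from h import *
where();st=r.state();print([np.round(w2px("wrist",np.r_[MID+U*e+np.array([U[1],-U[0]])*k,60],st),1) for e,k in [(-26,-6),(26,-6),(26,6),(-26,6)]])
im=imaging.camera("wrist")[:,:,::-1];im=cv2.convertScaleAbs(im[210:310,80:240],alpha=2.2);cv2.imwrite("pics/w5.png",cv2.resize(im,None,fx=5,fy=5,interpolation=cv2.INTER_CUBIC))
E
```

```text
f 19.08 lat -0.13 zb 1.45 tilt 0.002 | Fu -0.1 Fx 1.6 Fz -2.2 t 13.40
[array([145.5, 242.7]), array([246.8, 242.5]), array([248.3, 263.6]), array([149.1, 263.7])]
```

View pics/w5.png

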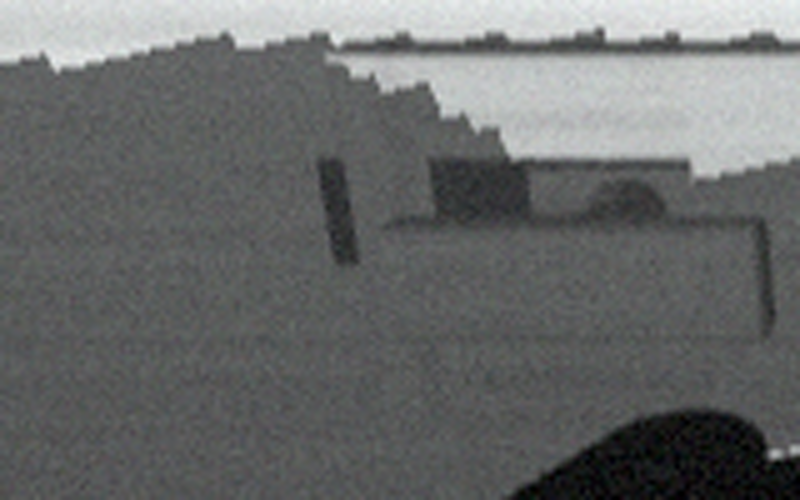

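```bash
python3 - <<'E'
from h import *
st=r.state();u=lambda p,z:(px2w("wrist",p,z,st)[:2]-MID)@U
print("slot end",u((143.6,242),60),u((147.6,262.5),60),"eye top edge",u((166,242),65.4),u((218,242),65.4))
E
```

```text
slot end -26.80898853237087 -26.556186489063336 eye top edge -12.577625908598048 13.146779362282155
```

Measured in one picture, the eye is about 1 mm short of the slot's middle. I'll move it 0.7 mm on and set it down.

```bash
python3 -m crank '{"rot":[[0,0,0],[0,0,0],[0,0,0],[0,0,0]],"offset":[[0,-0.003,0],[0,-0.003,0.002],[0,-0.003,0.004],[0,-0.003,0.004]],"jaw":[-1,-1,-1,-1]}' >/dev/null; python3 -c "
from h import *
where()"
python3 -m crank '{"rot":[[0,0,0],[0,0,0]],"offset":[[0,0,0.002],[0,0,0.002]],"jaw":[-1,-1]}' >/dev/null; python3 -c "
from h import *
where()"
```

```text
f 19.63 lat -0.24 zb 0.32 tilt 0.002 | Fu 0.8 Fx 0.2 Fz -1.7 t 13.95
f 19.69 lat -0.07 zb -0.01 tilt 0.002 | Fu 0.0 Fx -1.3 Fz -1.0 t 14.20
```

```bash
python3 -m crank '{"rot":[[0,0,0],[0,0,0]],"offset":[[0,0,0.002],[0,0,0.002]],"jaw":[-1,-1]}' >/dev/null; python3 -c "
from h import *
where()"
python3 -m crank '{"rot":[[0,0,0],[0,0,0]],"offset":[[0,0,0.002],[0,0,0.002]],"jaw":[-1,-1]}' >/dev/null; python3 -c "
from h import *
where()"
```

```text
f 19.64 lat 0.02 zb -0.12 tilt 0.002 | Fu 0.4 Fx -1.5 Fz 2.4 t 14.45
f 19.65 lat 0.01 zb -0.15 tilt 0.002 | Fu 0.4 Fx -3.1 Fz 5.7 t 14.70
```

```bash
python3 -m crank '{"rot":[[0,0,0],[0,0,0],[0,0,0],[0,0,0],[0,0,0]],"offset":[[0,0,-0.002],[0,0,-0.002],[0,0,-0.002],[0,0,-0.002],[0,0,-0.002]],"jaw":[-0.4,-0.4,-0.4,-0.4,-0.4]}'
python3 -m crank '{"rot":[[0,0,0],[0,0,0],[0,0,0],[0,0,0],[0,0,0],[0,0,0]],"offset":[[0,0,-0.02],[0,0,-0.06],[0,0,-0.12],[0,0,-0.22],[0,0,-0.32],[0,0,-0.32]],"jaw":[-0.4,-0.4,-0.4,-0.4,-0.4,-0.4]}'
python3 - <<'E'
from h import *
im=imaging.camera("wrist")[:,:,::-1];im=cv2.convertScaleAbs(im[120:320,120:440],alpha=2);cv2.imwrite("pics/w6.png",cv2.resize(im,None,fx=2.5,fy=2.5,interpolation=cv2.INTER_CUBIC))
print(r.state()["ft_force"])
E
```

```text
time: 15.32
ee_pos: [565.5, -107.6, 68.4]
tcp_rot: [3.14, -0.0, 2.902]
ft_force: [1.7, 0.0, 0.5]
finger_gap: 0.299
gripper_force: 0.0
time: 16.08
ee_pos: [567.9, -108.6, 152.3]
tcp_rot: [3.14, 0.007, 2.902]
ft_force: [0.2, -0.9, -0.8]
finger_gap: 0.303
gripper_force: 0.0
[0.42440329 0.39088688 0.12740892]
```

View pics/w6.png

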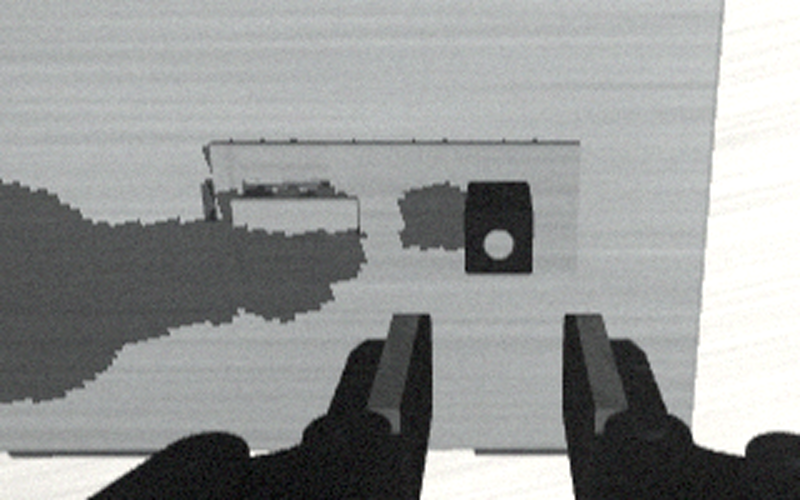

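The plate lies flat under the head. Its eye spans columns 243–333 of the crop and the slot's free end is at 203. I'll check the centring.

```bash
python3 - <<'E'
from h import *
st=r.state();u=lambda p,z:(px2w("wrist",p,z,st)[:2]-MID)@U
print(u((201.2,192),60),u((217.2,192.3),64),u((253.2,192.3),64))
E
```

```text
-25.28672901328939 -12.10317698658154 14.257910219223422
```

```bash
python3 -c "
from plant import r
print(r.job_done())"
```

```text
the job is handed in; nothing more can be done
None
```

The oblong-eye latch plate is hooked under the stud's head, level and flat on the lid, with its eye about 0.5 mm from the slot's middle by the last picture; I handed the job in after about 16 s of robot time.

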